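Open the lift-and-slide hatch of the bench well

ROBOT

A 6-joint arm with a two-finger parallel gripper is mounted at the origin on a cart in front of the work surface, level with it; the furniture and walls round the work are solid. World frame = base frame: x ahead of the robot, y to its left, z up, the work surface at z = 0. Lengths are in mm, angles in rad, forces in N, time in s.
With the tool pointing down it reaches from about 325 to 875 mm from the base axis. Payload 4.4 kg.
Tool frame: the origin (TCP) lies on the centre line of the jaws, within the pads' length; the fingertips stand 8 mm ahead of it and the grasp point (between the pads) lies 11 mm behind it; z points along the fingers, y is the line along which they close (so a half turn about z gives the same grasp; the last joint's range is limited). The gripper opens to 85 mm and grips with 20 to 120 N. Pads are 22 mm wide; open, the fingers measure 114 mm over their backs; the gripper's body (76 mm by 85 mm) begins 54 mm behind the grasp point. The pads swing forward as they close: fully open they stand 13 mm farther back than shut.
Start: joints at [1.073, 0.207, 1.542, -0, 1.393, -0.15], TCP at [195.987, 540.57, 208.482] pointing down, gripper open.
Joint ranges: [-2.73, 2.73], [-0.86, 2.22], [0.23, 2.46], [-1.11, 4.25], [0.08, 2.63], [-2.82, 2.82]. Speed limits (rad/s): [2.79, 2.79, 3.14, 3.14, 3.14, 3.14].

INTERFACE

Orientations are given as a unit quaternion [x, y, z, w].
In Python, from plant import robot gives the robot as it stands. The module is installed in compiled form; this text tells all that it offers.
- The arm moves only by the tool servo_tool, never from a script. Its arguments are lists of equal length, an entry for each row: "linear": the shift along the world's x, y, z in cm, a list of three; "twist": the turn about the world's z in rad. A call has 1 to 5 rows; each row shifts and turns the commanded pose from where the row before left it; what a row does not reach is not made up. A row lasts 1/10 s, in which the tool goes at most 50 mm and 8.59 degrees, less where a joint would pass 70% of its speed; a pose out of reach is approached as far as the arm can. A call with a gripper value outside its range is refused whole. "jaw" is the finger opening in cm, from 0 to 8.54, set as the call begins (left out, the last holds). The fingers move at their own pace and stop on an object; "force" is the grip in N (left out, the last holds). Time passes only in rows, so rows that do not move let the fingers close. It gives the time, the measured TCP pose, the force, the opening and the grip force at its end, in the units of the state.
- robot.sense(): the state, without advancing time (a new reading comes with each control period).
- robot.capture(name): name is "scene" or "top" or "wrist"; returns a dict with "image" (384x512x3 uint8, red, green, blue), "fx", "fy", "cx", "cy" (pixels), "k1" (the pictures are not rectified: a ray, as slopes to the right and down, at radius r is drawn at 1 + k1 r^2 times it, then the intrinsics apply), "world_from_camera" (4x4, takes a point from camera to world coordinates); the wrist camera has in their place "hand_eye" (4x4, takes a point from camera to tool coordinates, whose origin is the TCP and whose axes are the flange's). Camera axes: x right, y up, looking along -z (the intrinsics and any distortion apply to the point x, -y, -z); pixel columns grow to the right and rows downward; lengths in mm; the calibration is good to about 2 mm. A picture is of the moment at which its call begins: read the wrist's pose just before it. There is no depth.
- robot.close_job(): hands the job in; it is judged then, once.
The state is a dict: "clock": time; "qpos": joint angles; "joint_velocities": joint speeds; "joint_torque": joint torques, N m; "eef_pos": TCP position; "ee_rot": TCP orientation; "wrist_force": force on the tool from outside, world axes, zero at the start; "wrist_torque": the same for the moment, N m; "opening": finger opening in mm; "gripper_force": force on a finger pad.
Only numpy, scipy, OpenCV 4.12 (cv2) and the standard library are available. Lean on these libraries where they do the work, as an engineer would, in place of code of your own. Each camera call takes 0.05 s, during which the arm holds its last target. There are 200 camera calls.

TASK

Open the plywood well box on the bench: lift the recessed hatch out of its seat by the ridge in its middle, set it down flat on the box's deck with its front edge a few centimetres inside the hood, and let go. Then take it again by the upright tab at its rear edge and slide it along the deck under the hood, fully home against the end wall, so that the well is clear. Leave the things standing round the box where they are.

Things in the scene. Friction and masses are not known exactly. Their poses are not given: they have to be found in the camera images.
- well_box: Fixed plywood box on the bench, 170 (x) x 375 (y) x 116 (z) mm. Origin: centre of its underside, z up, y along the box from the well towards the hood (the way the hatch slides). Side walls, the channel for the hatch: inner faces at x = -73 and 73, 12 thick, tops at z = 72. Rear end wall: y = -187.5 to -175.5, 56 high. A roll of tape is fixed in the well, top at z = 35, below the hatch.
- hatch: Loose plywood hatch, about 0.3 kg; plate 140 (x) x 160 (y) x 10 (z) mm. Origin: centre of the plate's underside; y towards the hood. Starts seated; must rise 16 mm to pass on to the deck. On the deck with its origin at box y = 5 to 35 mm it rests steadily, its front edge 15 to 45 mm inside the hood, the ridge still clear of the hood. Carry it low (up to 30 mm above the deck) to get it in there.
- hatch_ridge (a point): Middle of the top of the hatch's lifting ridge: a wooden bar 14 (x) x 40 (y) mm at the hatch's centre, 32 mm high above the plate (its top 42 above the hatch's underside). Pinch it from above across its 14 mm, along hatch x.
- hatch_tab (a point): Middle of the top of the hatch's end tab: an upright wooden piece 44 (x) x 12 (y) mm, 30 high above the plate (top 40 above the hatch's underside), flush with the rear edge, its centre 74 mm behind the hatch's origin. Pinch it from above across its 12 mm, along hatch y. Free in front of it: 48 mm to the ridge; with the hatch home, 43 mm to the hood, so open the fingers only partly there.
- seat (a point): Fixed point of the box where the hatch's origin lies when seated: box x 0, y -92.5, z 40 mm. The pocket runs from y = -175.5 to -9.5; ledges 10 mm wide, tops at z = 40, carry the hatch's edges, with about 3 mm of play on each side. The seated plate's top is 6 mm below the deck.
- deck_edge (a point): Middle of the deck's edge at the pocket: box y = -9.5, z = 56 mm (top of the deck). The flat deck runs from here to the end wall at y = 175.5.
- hood_edge (a point): Middle of the hood's lower front edge: box y = 70.5, z = 108 mm. The hood, 8 mm thick, covers all from here to the end of the box; fingers cannot reach in from above. Below it, from y = 120.5 on, lips 10 mm wide (z = 72 to 80) stand in from the side walls, over the edges of the hatch as it slides on the deck.
- parked (a point): Fixed point of the box where the hatch's origin lies when fully home: box x 0, y 95.5, z 56 mm. Its front edge then touches the end wall, the ridge is under the hood and the tab stands in the open (box y = 15.5 to 27.5 mm).
- block_b: Bystander: beech block 60 x 60 x 30 mm lying on the bench near the box; origin at the centre of its underside.
- glue_bottle: Bystander: glue bottle, 59 mm across and 185 mm high, standing on the bench near the box; origin at the centre of its underside.
- offcut_5: Bystander: wooden offcut 55 x 100 x 20 mm lying on the bench near the box; origin at the centre of its underside.
Things that resemble listed ones, but are neither listed nor needed, are in the scene too. What is meant by the hatch is not purple or red, and is the larger of those in its own colour.

How it is judged:
By the outcome, as a careful person would: the job done as asked, in the order asked, and still so for the second after the job is handed in, with the robot touching nothing.
It also fails if it takes over 51 s, if anything falls off the work surface, if the arm or the gripper's body presses on something with over 40 N, if the wrist force passes 120 N, or if a joint passes its speed limit or range.

## Working session

There is one attempt and no reset: what is moved stays moved. The work goes in short steps, Python scripts to look and compute and a tool call to move; the robot and the scene stay as the last step left them, time stands still between calls to the robot, and variables do not carry over. Pictures are saved under pics/ and viewed, at most 10 in all, crops included, and the job is handed in when it is done.

Besides the shell and the picture viewer there is one more tool, called after "Request:" in YAML: its name, and indented under it one key for each argument. servo_tool: Moves the arm, as the interface text tells. Its arguments: {"type":"object","properties":{"linear":{"type":"array","items":{"type":"array","items":{"type":"number"}}},"twist":{"type":"array","items":{"type":"number"}},"jaw":{"type":"number"},"force":{"type":"number"}},"required":["linear","twist"]}

```bash
mkdir -p pics; cat > h.py <<'E'
import numpy as np, cv2, pickle
from plant import robot
from scipy.spatial.transform import Rotation as R
def snap(cam,name):
    s=robot.sense(); d=robot.capture(cam)
    if cam=="wrist":
        T=np.eye(4);T[:3,:3]=R.from_quat(s["ee_rot"]).as_matrix();T[:3,3]=s["eef_pos"]
        d["world_from_camera"]=T@np.array(d["hand_eye"])
    pickle.dump(d,open(f"pics/{name}.pkl","wb"))
    cv2.imwrite(f"pics/{name}.png",d["image"][:,:,::-1]); return d
def load(name): return pickle.load(open(f"pics/{name}.pkl","rb"))
def KD(d): return np.array([[d["fx"],0,d["cx"]],[0,d["fy"],d["cy"]],[0,0,1]],float),np.array([d["k1"],0,0,0,0],float)
def ray(d,u,v):
    K,D=KD(d); p=cv2.undistortPoints(np.array([[[u,v]]],float),K,D)[0,0]
    T=np.array(d["world_from_camera"]); return T[:3,3],T[:3,:3]@np.array([p[0],-p[1],-1.])
def onz(d,u,v,z):
    o,r=ray(d,u,v); return o+r*(z-o[2])/r[2]
def proj(d,P):
    T=np.linalg.inv(np.array(d["world_from_camera"])); P=np.atleast_2d(P)@T[:3,:3].T+T[:3,3]
    K,D=KD(d); return cv2.projectPoints((P*[1,-1,-1]).reshape(-1,1,3),np.zeros(3),np.zeros(3),K,D)[0][:,0]
E
python3 - <<'E'
from h import *
s=robot.sense();print(s["clock"],s["ee_rot"],s["wrist_force"],s["opening"])
a=snap("scene","s0");b=snap("top","t0")
for n in"st": 
    d=load(n+"0");print(np.round(d["world_from_camera"],3).tolist(),d["fx"],d["k1"])
cv2.imwrite("pics/st0.png",cv2.resize(np.vstack([a["image"],b["image"]])[:,:,::-1],None,fx=.78,fy=.78))
cv2.imwrite("pics/t0b.png",cv2.resize(b["image"][:,:,::-1],(800,600),interpolation=cv2.INTER_CUBIC))
E
```

```text
0.0 [ 1.73024699e-01  9.84916776e-01 -1.12853483e-03 -3.51808731e-04] [-0.08977891  0.62048965 -0.31904722] 85.50198099781772
[[0.467, 0.593, -0.656, -489.274], [-0.884, 0.311, -0.349, -521.364], [-0.003, 0.743, 0.669, 1258.463], [0.0, 0.0, 0.0, 1.0]] 469.91441688243293 -0.14525228002237509
[[-0.008, 0.996, -0.093, 518.382], [-1.0, -0.009, -0.006, 83.826], [-0.007, 0.093, 0.996, 1441.222], [0.0, 0.0, 0.0, 1.0]] 484.33446964915856 -0.09230264389967063
```

View pics/s0.png

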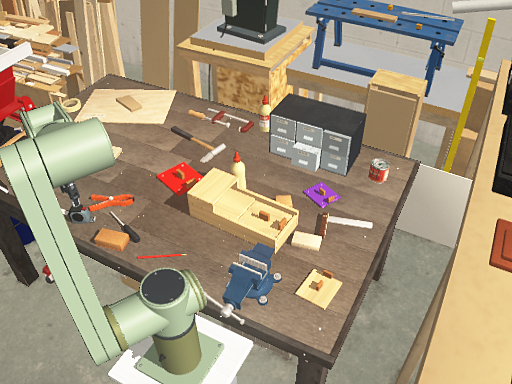

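View pics/t0b.png

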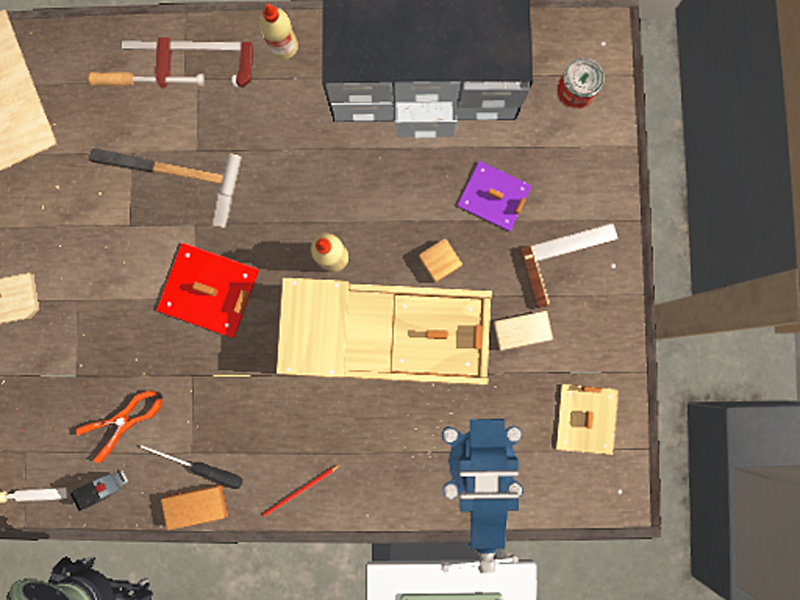

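The scene shows the box at the middle of the bench, with the hood towards world +y. In the enlarged top view the hood is at about (315,328), the ridge at (430,334) and the tab at (478,337). Next I'll take an enlarged crop to fit the pose.

```bash
python3 - <<'E'
from h import *
d=load("t0");c=d["image"][170:250,170:322,::-1]
cv2.imwrite("pics/c1.png",cv2.resize(c,None,fx=5,fy=5,interpolation=cv2.INTER_CUBIC))
E
```

```text
(no output)
```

View pics/c1.png

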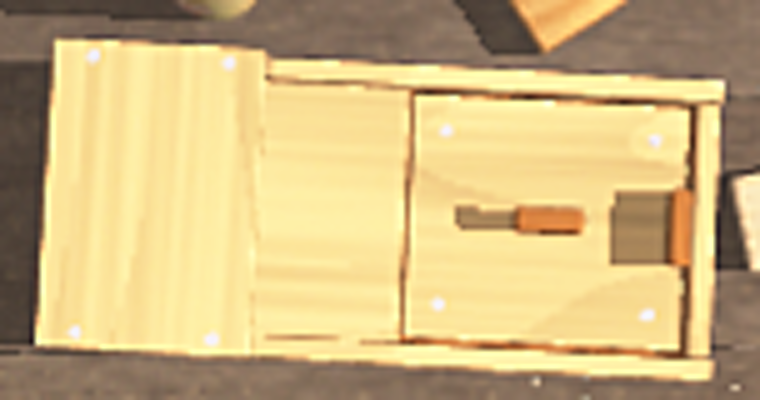

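```bash
cat >> h.py <<'E'
from scipy.optimize import least_squares
def fit(d,uv,P,x0):
    P=np.array(P,float);uv=np.array(uv,float)
    def w(q): 
        c,s=np.cos(q[2]),np.sin(q[2]);return np.c_[P[:,0]*c-P[:,1]*s+q[0],P[:,0]*s+P[:,1]*c+q[1],P[:,2]]
    f=lambda q:(proj(d,w(q))-uv).ravel()
    r=least_squares(f,x0,x_scale=[10,10,.1]);return r.x,r.fun.reshape(-1,2)
E
python3 - <<'E'
from h import *
d=load("t0")
un=lambda a:(np.array(a,float)+.5)/5-.5+170
uv=un([(55,39),(36,345),(266,50),(251,353),(724,82),(712,379),(411,91),(402,341)])
P=[(85,187.5,116),(-85,187.5,116),(85,70.5,116),(-85,70.5,116),(85,-187.5,72),(-85,-187.5,72),(73,-9.5,56),(-73,-9.5,56)]
q,r=fit(d,uv,P,[480,100,0]);print(q,np.round(r,1).tolist())
# hatch: ridge top ends and tab top (box coordinate frame z)
z=82;pr=onz(d,*un((550,219)),82);pt=onz(d,*un((681,228)),80);print("ridge",pr,"tab",pt)
c,s=np.cos(q[2]),np.sin(q[2])
for y in(-92.5,-166.5,20,95.5):print(y,q[0]-y*s,q[1]+y*c)
E
```

```text
[ 5.85462480e+02  1.15503574e+02 -5.90840669e-02] [[0.2, -0.2], [0.0, 0.2], [0.1, -0.4], [-0.4, 0.9], [0.2, -0.5], [0.2, 0.2], [0.2, -0.6], [-0.6, 0.3]]
ridge [580.50446001  24.48322259  82.        ] tab [574.83544362 -49.21137427  80.        ]
-92.5 580.0003828570638 23.164982221024076
-166.5 575.6307053118431 -50.70589105221396
20 586.6434737197303 135.46867469723057
95.5 591.1017258097866 210.83693053681804
```

Request:
servo_tool:
  linear:
    - [2.5,-3.4,0]
    - [2.5,-3.4,0]
    - [2.5,-3.4,0]
    - [2.5,-3.4,0]
    - [2.5,-3.4,0]
  twist: [-0.085,-0.085,-0.085,-0.085,-0.085]
  jaw: 5
  force: 60

```text
clock: 0.6
eef_pos: [321.3, 368.9, 208.0]
ee_rot: [0.378, 0.926, -0.0, -0.0]
wrist_force: [0.0, 0.1, 0.3]
opening: 50.2
gripper_force: 0.0
```

Request:
servo_tool:
  linear:
    - [2.5,-3.4,0]
    - [2.5,-3.4,0]
    - [2.5,-3.4,0]
    - [2.5,-3.4,0]
    - [2.5,-3.4,0]
  twist: [-0.085,-0.085,-0.085,-0.085,-0.085]

```text
clock: 1.1
eef_pos: [446.4, 198.9, 208.1]
ee_rot: [0.565, 0.825, -0.0, -0.0]
wrist_force: [0.6, 0.9, -0.6]
opening: 50.1
gripper_force: 0.0
```

Request:
servo_tool:
  linear:
    - [2.5,-3.4,0]
    - [2.5,-3.4,0]
    - [2.5,-3.4,0]
    - [2,-2.5,0]
    - [0,0,0]
  twist: [-0.085,-0.085,-0.085,-0.085,0]

```text
clock: 1.6
eef_pos: [542.9, 70.1, 207.9]
ee_rot: [0.697, 0.717, -0.0, 0.001]
wrist_force: [-0.3, -0.3, -0.1]
opening: 49.7
gripper_force: 0.0
```

Request:
servo_tool:
  linear:
    - [2.0,-2.5,-2]
    - [1.75,-2.1,-2]
    - [0,0,0]
  twist: [-0.045,-0.045,0]

```text
clock: 1.9
eef_pos: [577.1, 26.0, 164.6]
ee_rot: [0.728, 0.686, -0.002, -0.002]
wrist_force: [-0.2, 0.3, -0.2]
opening: 50.1
gripper_force: 0.0
```

```bash
python3 - <<'E'
from h import *
d=snap("wrist","w1");s=robot.sense();print(s["eef_pos"],s["ee_rot"],s["qpos"])
cv2.imwrite("pics/w1b.png",cv2.resize(d["image"][:,:,::-1],(800,600),interpolation=cv2.INTER_CUBIC))
E
```

```text
[576.93952878  27.30195058 165.99711174] [ 0.72722759  0.68639119 -0.00159949 -0.00214816] [-1.02741984e-01  2.52889213e-01  1.57586084e+00  3.95249392e-04
  1.31818541e+00 -4.50821681e-02]
```

View pics/w1b.png

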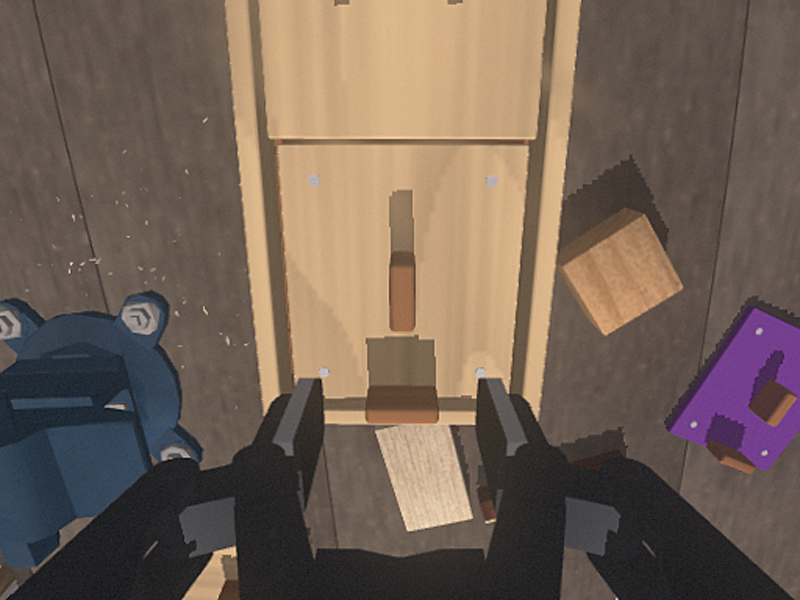

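The wrist view shows the ridge at about (402,291), the tab at (402,405) and the deck edge from (268,139) to (537,138). The hand is aligned with the box.

```bash
python3 - <<'E'
from h import *
d=load("w1");f=512/800;g=lambda u,v,z:np.round(onz(d,u*f,v*f,z),1)
print(g(402,288,82),g(402,293,82),g(402,405,80))
a,b=g(268,139,56),g(537,138,56);print(a,b,np.linalg.norm(a-b),np.arctan2(b[1]-a[1],b[0]-a[0]))
print(np.round(np.array(d["world_from_camera"])[:3,3],1))
q=R.from_quat(robot.sense()["ee_rot"]).as_matrix();print(np.arctan2(q[1,1],q[0,1]),robot.sense()["eef_pos"])
a,b=g(402,265,82),g(402,320,82);print(a,b)
E
```

```text
[578.8  30.9  82. ] [578.7  28.1  82. ] [574.8 -41.5  80. ]
[510.8 111.1  56. ] [655.7 103.3  56. ] 145.10978602423756 -0.053778323456167475
[583.5 108.  330.5]
-0.05775796836758447 [576.93952878  27.30195058 165.99711174]
[579.5  43.6  82. ] [577.8  12.6  82. ]
```

Request:
servo_tool:
  linear:
    - [0.1,-0.3,-3]
    - [0,0,-3]
    - [0,0,0]
    - [0,0,0]
  twist: [0,0,0,0]
  jaw: 4

```text
clock: 2.35
eef_pos: [578.9, 25.7, 108.9]
ee_rot: [0.726, 0.687, -0.0, -0.0]
wrist_force: [-0.0, 0.6, 0.0]
opening: 39.8
gripper_force: 0.0
```

Request:
servo_tool:
  linear:
    - [0.05,-0.1,-2]
    - [0,0,-1.5]
    - [0,0,-1.0]
    - [0,0,0]
  twist: [-0.002,0,0,0]

```text
clock: 2.75
eef_pos: [578.8, 23.9, 62.4]
ee_rot: [0.728, 0.686, -0.001, -0.001]
wrist_force: [-1.2, 0.2, -0.2]
opening: 40.3
gripper_force: 0.0
```

Request:
servo_tool:
  linear:
    - [0,0,0]
    - [0,0,0]
    - [0,0,0]
    - [0,0,0]
    - [0,0,0]
  twist: [0,0,0,0,0]
  jaw: 0
  force: 60

```text
clock: 3.25
eef_pos: [580.2, 23.5, 63.8]
ee_rot: [0.728, 0.686, 0.0, 0.0]
wrist_force: [0.7, 0.4, 0.1]
opening: -0.3
gripper_force: 0.0
```

```bash
python3 - <<'E'
from h import *
a=snap("wrist","w2");b=snap("scene","s2")
cv2.imwrite("pics/ws2.png",np.hstack([cv2.resize(a["image"],(400,300)),cv2.resize(b["image"][180:290,180:310],(400,338))[:300]])[:,:,::-1])
print(robot.sense()["opening"])
E
```

```text
0.22950944569363638
```

View pics/ws2.png

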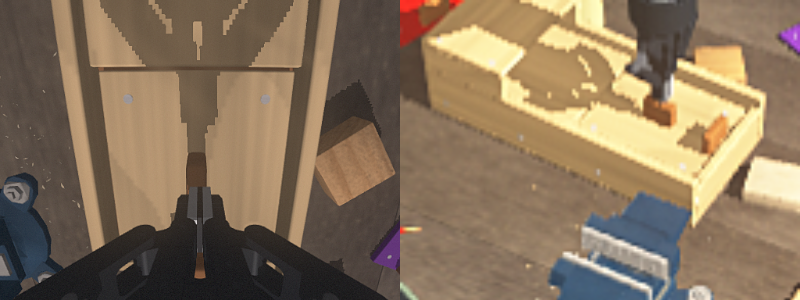

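The wrist half shows the closed fingers at about (200,190), with the ridge just ahead of or below them at (197,170). In the scene half the fingertips end near the ridge top at (657,100). The jaws closed on nothing, so I'll overlay the predicted geometry to find out why.

```bash
python3 - <<'E'
from h import *
q=[585.46,115.5,-0.0591];c,s=np.cos(q[2]),np.sin(q[2])
w=lambda P:np.c_[P[:,0]*c-P[:,1]*s+q[0],P[:,0]*s+P[:,1]*c+q[1],P[:,2]]
def bx(x0,x1,y0,y1,z0,z1): return w(np.array([(x,y,z) for z in(z0,z1) for x,y in((x0,y0),(x1,y0),(x1,y1),(x0,y1))],float))
yc=-92.5
boxes=[bx(-7,7,yc-20,yc+20,50,82),bx(-22,22,yc-80,yc-68,50,80),bx(-85,85,-187.5,187.5,0,72)]
out=[]
st=robot.sense();p=st["eef_pos"];print(p)
for n,(x0,y0,x1,y1),k in(("w2",(70,90,270,384),2),("s2",(220,170,310,265),5.5)):
    d=load(n);im=cv2.resize(d["image"][y0:y1,x0:x1],None,fx=k,fy=k,interpolation=cv2.INTER_CUBIC)
    f=lambda P:[tuple(int(t) for t in ((u+.5-np.array([x0,y0]))*k-.5)) for u in proj(d,P)]
    for B,col in zip(boxes,[(0,0,255),(0,160,0),(255,0,255)]):
        v=f(B)
        for i in range(4):
            for a,b in((i,(i+1)%4),(4+i,4+(i+1)%4),(i,i+4)):cv2.line(im,v[a],v[b],col,1)
    a,b=f(np.array([p+[0,0,60],p-[0,0,8]]));cv2.line(im,a,b,(0,255,255),1)
    out.append(im)
h=max(o.shape[0] for o in out);out=[np.pad(o,((0,h-o.shape[0]),(0,0),(0,0))) for o in out]
o=np.ascontiguousarray(np.hstack(out));print(o.shape)
if o.shape[1]>800:o=cv2.resize(o,(800,int(o.shape[0]*800/o.shape[1])))
cv2.imwrite("pics/ov.png",o[:600,:,::-1])
E
```

```text
[580.05062029  23.55076068  63.62471645]
(588, 895, 3)
```

View pics/ov.png

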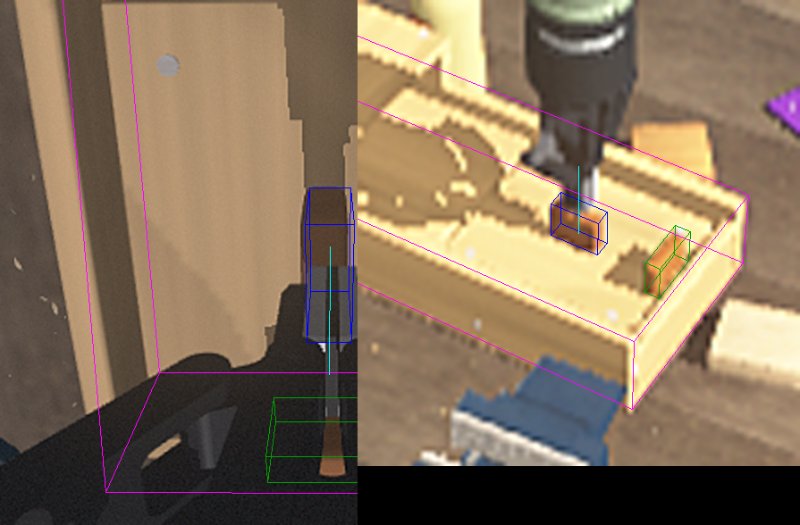

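The overlay shows that the box and hatch model fits both views. The ridge outline is at (580,225), but the visible pads end near row 207, at about z = 82. The tips look higher than stated, so I'll reopen and feel downward.

Request:
servo_tool:
  linear:
    - [0,0,0]
    - [0,0,0]
    - [0,0,0]
    - [0,0,-0.3]
    - [0,0,0]
  twist: [0,0,0,0,0]
  jaw: 4

```text
clock: 3.85
eef_pos: [579.6, 23.6, 59.9]
ee_rot: [0.728, 0.686, -0.0, -0.0]
wrist_force: [0.3, 0.3, 0.0]
opening: 40.0
gripper_force: 0.0
```

Request:
servo_tool:
  linear:
    - [0,0,-0.3]
    - [0,0,0]
  twist: [0,0]

```text
clock: 4.05
eef_pos: [579.5, 23.6, 56.9]
ee_rot: [0.728, 0.686, -0.0, -0.0]
wrist_force: [-0.4, 0.3, -0.2]
opening: 40.1
gripper_force: 0.0
```

Request:
servo_tool:
  linear:
    - [0,0,-0.3]
    - [0,0,-0.3]
    - [0,0,0]
  twist: [0,0,0]

```text
clock: 4.35
eef_pos: [579.4, 23.6, 50.8]
ee_rot: [0.728, 0.686, -0.0, -0.0]
wrist_force: [-0.4, -0.7, -0.8]
opening: 40.0
gripper_force: 0.0
```

```bash
python3 - <<'E'
from h import *
a=snap("wrist","w3");b=snap("scene","s3");s=robot.sense();print(s["eef_pos"],s["wrist_force"],s["qpos"])
A=cv2.resize(a["image"][150:384,180:350],None,fx=2.3,fy=2.3,interpolation=cv2.INTER_CUBIC)
B=cv2.resize(b["image"][175:250,230:290],None,fx=6.5,fy=6.5,interpolation=cv2.INTER_CUBIC)
h=max(A.shape[0],B.shape[0])
A,B=[np.pad(o,((0,h-o.shape[0]),(0,0),(0,0))) for o in(A,B)]
o=np.hstack([A,B]);print(o.shape);cv2.imwrite("pics/ws3.png",o[:,:,::-1])
E
```

```text
[579.792273    23.58323903  51.22975212] [-1.00369314 -0.40301246  0.84236091] [-1.08464605e-01  3.91451197e-01  1.65704876e+00  2.77716549e-05
  1.09360546e+00 -4.94384436e-02]
(538, 781, 3)
```

View pics/ws3.png

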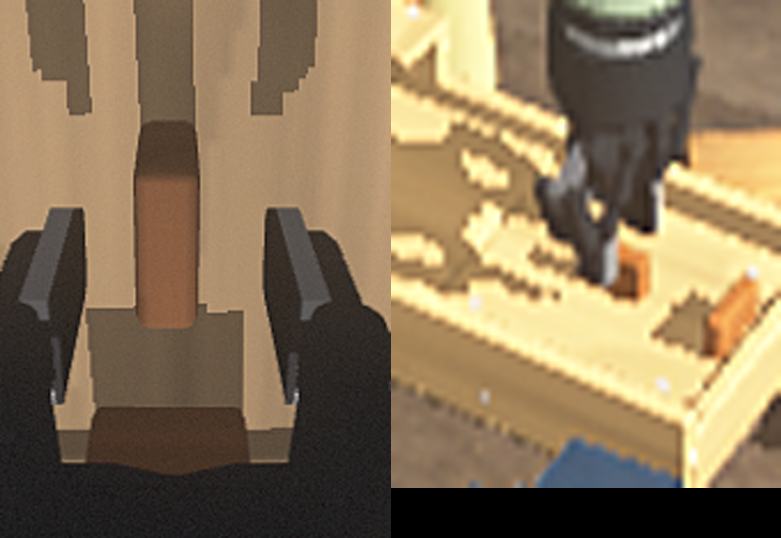

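The left half shows the fingers now straddling the ridge (ridge top at 135–198, 175–325), centred and not touching. In the right half the tips are beside the ridge but still above the plate. The true tips stand well above their stated height, so I'll feel a little deeper.

Request:
servo_tool:
  linear:
    - [0,0,-0.3]
    - [0,0,-0.3]
    - [0,0,0]
  twist: [0,0,0]

```text
clock: 4.75
eef_pos: [579.5, 23.6, 44.9]
ee_rot: [0.728, 0.686, -0.0, -0.0]
wrist_force: [0.2, -0.7, 0.4]
opening: 39.8
gripper_force: 0.0
```

Request:
servo_tool:
  linear:
    - [0,0,-0.3]
    - [0,0,0]
  twist: [0,0]

```text
clock: 4.95
eef_pos: [579.6, 23.6, 42.0]
ee_rot: [0.728, 0.686, -0.0, -0.0]
wrist_force: [-0.7, 1.0, -0.4]
opening: 39.9
gripper_force: 0.0
```

Request:
servo_tool:
  linear:
    - [0,0,0]
    - [0,0,0]
    - [0,0,0]
    - [0,0,0]
    - [0,0,0]
  twist: [0,0,0,0,0]
  jaw: 0

```text
clock: 5.45
eef_pos: [580.0, 23.6, 42.7]
ee_rot: [0.728, 0.686, 0.0, 0.0]
wrist_force: [-1.7, 0.1, 2.9]
opening: 12.6
gripper_force: 62.2
```

Request:
servo_tool:
  linear:
    - [0,0,0.5]
    - [0,0,0.7]
    - [0,0,0.7]
    - [0,0,0.7]
    - [0,0,0]
  twist: [0,0,0,0,0]

```text
clock: 5.95
eef_pos: [580.1, 23.6, 69.6]
ee_rot: [0.728, 0.686, 0.0, 0.0]
wrist_force: [-1.4, 1.1, -2.8]
opening: 12.6
gripper_force: 61.6
```

```bash
python3 - <<'E'
from h import *
a=snap("wrist","w4");b=snap("scene","s4");s=robot.sense();print(s["eef_pos"],s["wrist_force"],s["wrist_torque"],s["opening"],s["gripper_force"])
A=cv2.resize(a["image"],None,fx=.78,fy=.78)
B=cv2.resize(b["image"][160:250,180:300],None,fx=3.3,fy=3.3,interpolation=cv2.INTER_CUBIC)
h=max(A.shape[0],B.shape[0])
A,B=[np.pad(o,((0,h-o.shape[0]),(0,0),(0,0))) for o in(A,B)]
o=np.hstack([A,B]);print(o.shape);cv2.imwrite("pics/ws4.png",o[:,:,::-1])
E
```

```text
[580.03276074  23.54160137  68.71635808] [-0.29655178  0.50249809 -1.72517857] [-0.02689893  0.0323033  -0.04709706] 11.911369707091337 61.59523129463196
(300, 795, 3)
```

View pics/ws4.png

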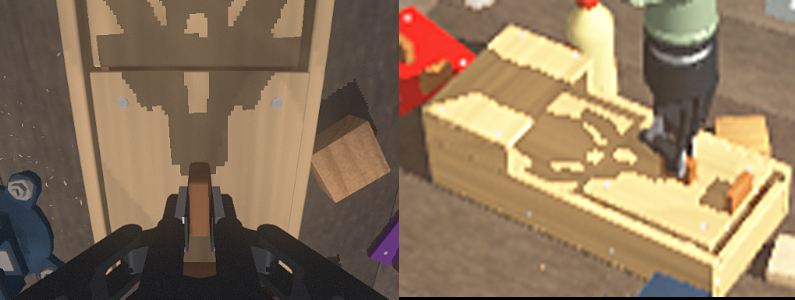

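The left half shows the ridge held centrally at (198,200), and the plate risen evenly at its front edge, row 70. In the right half the hatch is level and clear of its seat. I'll carry it forward low.

Request:
servo_tool:
  linear:
    - [0.06,1.0,0]
    - [0.12,2.0,0]
    - [0.12,2.0,0]
    - [0.12,2.0,0]
    - [0.12,2.0,0]
  twist: [0,0,0,0,0]

```text
clock: 6.55
eef_pos: [585.4, 115.1, 68.2]
ee_rot: [0.728, 0.686, 0.0, -0.0]
wrist_force: [0.7, 0.6, -2.8]
opening: 12.4
gripper_force: 61.6
```

Request:
servo_tool:
  linear:
    - [0.06,1.1,0]
    - [0.03,0.6,0]
    - [0,0,0]
    - [0,0,0]
    - [0,0,0]
  twist: [0,0,0,0,0]

```text
clock: 7.05
eef_pos: [586.3, 129.7, 68.4]
ee_rot: [0.728, 0.686, -0.0, 0.0]
wrist_force: [-0.3, 0.6, -1.7]
opening: 12.3
gripper_force: 61.6
```

Request:
servo_tool:
  linear:
    - [0,0,-0.4]
    - [0,0,-0.3]
    - [0,0,-0.2]
    - [0,0,0]
    - [0,0,0]
  twist: [0,0,0,0,0]

```text
clock: 7.55
eef_pos: [586.3, 130.5, 59.4]
ee_rot: [0.728, 0.686, -0.0, -0.0]
wrist_force: [-0.3, -0.3, -2.1]
opening: 12.6
gripper_force: 61.6
```

Request:
servo_tool:
  linear:
    - [0,0,-0.1]
    - [0,0,0]
    - [0,0,0]
  twist: [0,0,0]

```text
clock: 7.85
eef_pos: [586.6, 130.6, 58.8]
ee_rot: [0.728, 0.686, 0.0, 0.0]
wrist_force: [0.4, 1.0, -1.5]
opening: 12.5
gripper_force: 61.8
```

Request:
servo_tool:
  linear:
    - [0,0,-0.1]
    - [0,0,0]
    - [0,0,0]
  twist: [0,0,0]

```text
clock: 8.15
eef_pos: [586.6, 130.6, 58.7]
ee_rot: [0.728, 0.686, 0.0, 0.0]
wrist_force: [-2.8, -0.7, 5.5]
opening: 12.7
gripper_force: 62.6
```

Request:
servo_tool:
  linear:
    - [0,0,0.1]
    - [0,0,0]
    - [0,0,0]
    - [0,0,0]
  twist: [0,0,0,0]
  jaw: 4

```text
clock: 8.55
eef_pos: [586.3, 130.6, 58.3]
ee_rot: [0.728, 0.686, 0.0, 0.0]
wrist_force: [-0.3, 0.1, 0.4]
opening: 40.1
gripper_force: 0.0
```

Request:
servo_tool:
  linear:
    - [0,0,1.5]
    - [0,0,3]
    - [0,0,3]
    - [0,0,2]
    - [0,0,0]
  twist: [0,0,0,0,0]

```text
clock: 9.05
eef_pos: [589.7, 130.9, 158.9]
ee_rot: [0.728, 0.686, 0.004, 0.003]
wrist_force: [0.4, -0.1, 0.5]
opening: 39.9
gripper_force: 0.0
```

Request:
servo_tool:
  linear:
    - [-0.09,-1.48,0]
    - [-0.09,-1.48,0]
    - [-0.09,-1.48,0]
    - [-0.09,-1.48,0]
    - [-0.08,-1.47,0]
  twist: [0.14,0.14,0.14,0.14,0.14]

```text
clock: 9.55
eef_pos: [580.9, 56.1, 152.3]
ee_rot: [0.446, 0.895, -0.0, -0.001]
wrist_force: [-0.0, 0.6, 0.9]
opening: 39.8
gripper_force: 0.0
```

Request:
servo_tool:
  linear:
    - [0,0,0]
    - [0,0,0]
    - [0,0,0]
    - [0,0,0]
    - [0,0,0]
  twist: [0.14,0.14,0.14,0.14,0.14]

```text
clock: 10.05
eef_pos: [581.0, 56.7, 152.2]
ee_rot: [0.112, 0.994, -0.0, -0.001]
wrist_force: [-0.3, -0.7, 0.4]
opening: 39.5
gripper_force: 0.0
```

Request:
servo_tool:
  linear:
    - [0,0,0]
    - [0,0,0]
    - [0,0,0]
    - [0,0,0]
  twist: [0.12,0.05,0,0]

```text
clock: 10.45
eef_pos: [581.3, 56.7, 152.7]
ee_rot: [0.03, 1.0, 0.0, -0.001]
wrist_force: [-0.0, 0.2, -1.1]
opening: 40.2
gripper_force: 0.0
```

```bash
python3 - <<'E'
from h import *
a=snap("wrist","w5");b=snap("top","t5");s=robot.sense();print(s["eef_pos"],s["wrist_force"],s["qpos"])
m=R.from_quat(s["ee_rot"]).as_matrix();print("yaw",np.arctan2(m[1,1],m[0,1]))
A=cv2.resize(a["image"],None,fx=.78,fy=.78)
B=cv2.resize(b["image"][165:255,170:322],None,fx=2.6,fy=2.6,interpolation=cv2.INTER_CUBIC)
h=max(A.shape[0],B.shape[0])
A,B=[np.pad(o,((0,h-o.shape[0]),(0,0),(0,0))) for o in(A,B)]
o=np.hstack([A,B]);print(o.shape);cv2.imwrite("pics/ws5.png",o[:,:,::-1])
E
```

```text
[581.58762796  56.68597322 153.04016469] [ 0.13030493  0.36464467 -1.0660868 ] [-5.09029818e-02  2.76298382e-01  1.57471818e+00  1.32363008e-05
  1.29134392e+00 -1.56112146e+00]
yaw 1.5102148182004866
(300, 794, 3)
```

View pics/ws5.png

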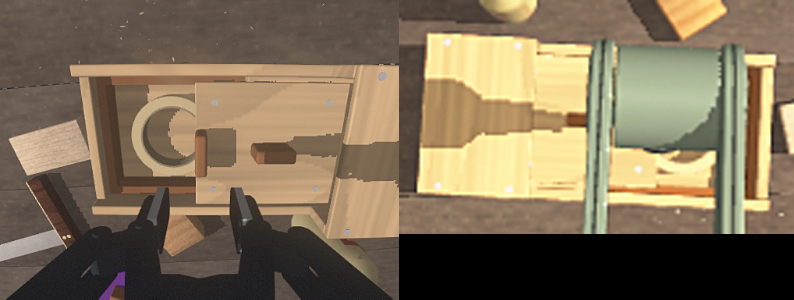

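The wrist half shows the hatch flat on the deck with its front edge under the hood, and the tab at (201,153), midway between the open fingers. The top half shows the arm covering the well.

```bash
python3 - <<'E'
from h import *
d=load("w5");print([np.round(onz(d,u/.78,153/.78,96),1) for u in(195,201,207)],np.round(np.array(d["world_from_camera"])[:3,3]))
E
```

```text
[array([577.7,  52.8,  96. ]), array([578.1,  58.6,  96. ]), array([578.4,  64.4,  96. ])] [500.  61. 319.]
```

Request:
servo_tool:
  linear:
    - [0,0,-3]
    - [0,0,-2]
    - [0,0,0]
  twist: [0,0,0]

```text
clock: 10.85
eef_pos: [578.6, 56.8, 99.9]
ee_rot: [0.03, 1.0, 0.0, -0.004]
wrist_force: [0.5, -0.3, 0.5]
opening: 39.8
gripper_force: 0.0
```

Request:
servo_tool:
  linear:
    - [0.1,0.05,-2]
    - [0,0,-1.5]
    - [0,0,-0.7]
    - [0,0,0]
    - [0,0,0]
  twist: [0,0,0,0,0]

```text
clock: 11.35
eef_pos: [583.3, 57.2, 62.0]
ee_rot: [0.03, 1.0, -0.0, 0.0]
wrist_force: [0.6, -0.1, -0.3]
opening: 40.1
gripper_force: 0.0
```

Request:
servo_tool:
  linear:
    - [0,0,0]
    - [0,0,0]
    - [0,0,0]
    - [0,0,0]
    - [0,0,0]
  twist: [0,0,0,0,0]
  jaw: 0
  force: 40

```text
clock: 11.85
eef_pos: [583.6, 57.0, 62.3]
ee_rot: [0.03, 1.0, -0.0, 0.001]
wrist_force: [0.3, -1.0, 3.0]
opening: 11.0
gripper_force: 41.9
```

Request:
servo_tool:
  linear:
    - [0.06,1,0]
    - [0.09,1.5,0]
    - [0.09,1.5,0]
    - [0.09,1.5,0]
    - [0,0,0]
  twist: [0,0,0,0,0]

```text
clock: 12.35
eef_pos: [587.1, 113.5, 62.7]
ee_rot: [0.029, 1.0, 0.0, 0.001]
wrist_force: [-1.6, 1.1, 6.5]
opening: 10.5
gripper_force: 42.2
```

Request:
servo_tool:
  linear:
    - [0.06,1,0]
    - [0.04,0.7,0]
    - [0,0,0]
    - [0,0,0]
  twist: [0,0,0,0]

```text
clock: 12.75
eef_pos: [588.1, 129.1, 62.7]
ee_rot: [0.03, 1.0, -0.0, 0.001]
wrist_force: [-0.7, -1.7, 4.9]
opening: 10.2
gripper_force: 42.2
```

Request:
servo_tool:
  linear:
    - [0.02,0.3,0]
    - [0.02,0.3,0]
    - [0,0,0]
    - [0,0,0]
  twist: [0,0,0,0]

```text
clock: 13.15
eef_pos: [588.4, 133.9, 62.7]
ee_rot: [0.03, 1.0, -0.001, 0.001]
wrist_force: [-1.5, -3.4, 6.7]
opening: 10.5
gripper_force: 42.3
```

Request:
servo_tool:
  linear:
    - [0.01,0.2,0]
    - [0,0,0]
    - [0,0,0]
  twist: [0,0,0]

```text
clock: 13.45
eef_pos: [588.5, 135.6, 62.7]
ee_rot: [0.03, 1.0, -0.001, 0.001]
wrist_force: [-0.1, -4.9, 7.2]
opening: 10.9
gripper_force: 42.3
```

Request:
servo_tool:
  linear:
    - [0.01,0.2,0]
    - [0,0,0]
    - [0,0,0]
  twist: [0,0,0]

```text
clock: 13.75
eef_pos: [588.7, 137.6, 62.7]
ee_rot: [0.03, 1.0, -0.001, 0.001]
wrist_force: [-2.0, -5.0, 6.1]
opening: 10.7
gripper_force: 42.3
```

Request:
servo_tool:
  linear:
    - [0.01,0.15,0]
    - [0,0,0]
    - [0,0,0]
  twist: [0,0,0]

```text
clock: 14.05
eef_pos: [588.7, 137.7, 62.7]
ee_rot: [0.03, 1.0, -0.003, 0.001]
wrist_force: [-1.7, -8.2, 7.2]
opening: 10.4
gripper_force: 42.3
```

Request:
servo_tool:
  linear:
    - [0.01,0.15,0]
    - [0,0,0]
    - [0,0,0]
  twist: [0,0,0]

```text
clock: 14.35
eef_pos: [588.6, 137.8, 62.7]
ee_rot: [0.03, 1.0, -0.004, 0.0]
wrist_force: [-1.5, -11.8, 7.0]
opening: 10.5
gripper_force: 42.4
```

Request:
servo_tool:
  linear:
    - [0,-0.15,0]
    - [0,0,0]
  twist: [0,0]

```text
clock: 14.55
eef_pos: [588.6, 137.8, 62.7]
ee_rot: [0.03, 1.0, -0.002, 0.0]
wrist_force: [-0.8, -7.7, 7.4]
opening: 10.8
gripper_force: 42.4
```

Request:
servo_tool:
  linear:
    - [0,0,0]
    - [0,0,0]
    - [0,0,0]
    - [0,0,0]
  twist: [0,0,0,0]
  jaw: 3

```text
clock: 14.95
eef_pos: [587.6, 141.1, 61.0]
ee_rot: [0.03, 1.0, 0.0, -0.0]
wrist_force: [0.5, -0.4, 0.3]
opening: 29.8
gripper_force: 0.0
```

Request:
servo_tool:
  linear:
    - [0,0,1]
    - [0,0,3]
    - [0,0,4]
    - [0,0,4]
    - [0,0,0]
  twist: [0,0,0,0,0]

```text
clock: 15.45
eef_pos: [593.2, 141.4, 190.3]
ee_rot: [0.03, 1.0, 0.001, 0.008]
wrist_force: [0.6, -0.1, 1.1]
opening: 29.9
gripper_force: 0.0
```

Request:
servo_tool:
  linear:
    - [-4,-1,0]
    - [-4,-1,0]
    - [-4,-1,0]
    - [-4,0,0]
    - [0,0,0]
  twist: [0,0,0,0,0]

```text
clock: 15.95
eef_pos: [421.7, 110.8, 179.6]
ee_rot: [0.03, 1.0, -0.0, -0.003]
wrist_force: [0.9, 0.8, -0.5]
opening: 29.8
gripper_force: 0.0
```

```bash
python3 - <<'E'
from h import *
a=snap("top","t6");b=snap("scene","s6");s=robot.sense();print(s["eef_pos"],s["wrist_force"])
q=[585.46,115.5,-0.0591];c,sn=np.cos(q[2]),np.sin(q[2])
A=cv2.resize(a["image"][165:255,170:322],None,fx=2.6,fy=2.6,interpolation=cv2.INTER_CUBIC)
B=cv2.resize(b["image"][145:260,160:312],None,fx=2.6,fy=2.6,interpolation=cv2.INTER_CUBIC)
h=max(A.shape[0],B.shape[0])
A,B=[np.pad(o,((0,h-o.shape[0]),(0,0),(0,0))) for o in(A,B)]
for y in(15.5,27.5):
  P=proj(a,[[x*c-y*sn+q[0],x*sn+y*c+q[1],96] for x in(-22,22)]);print(y,(P-[170,165])*2.6)
cv2.imwrite("pics/f6.png",np.hstack([A,B])[:,:,::-1])
E
```

```text
[427.61256871 110.8386958  181.77250708] [ 0.80727055  0.73023029 -0.83223902]
15.5 [[184.74422559 141.19851125]
 [186.92415135 100.1252435 ]]
27.5 [[173.52712371 140.62834186]
 [175.73747767  99.56300042]]
```

View pics/f6.png

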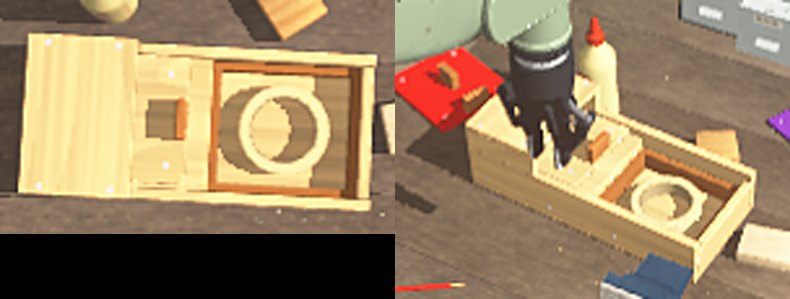

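The top half shows the well clear with only the tape ring in it. The tab is at 176–187, 98–140, matching the predicted home position of 174–187, 99–141. The arm is clear of everything and the bystanders haven't moved.

```bash
python3 -c "
from plant import robot
print(robot.close_job())"
```

```text
the job is handed in; nothing more can be done
None
```

The hatch was lifted out, set on the deck, then slid home against the end wall; the well is clear, nothing else was disturbed in the final views, and the job was handed in at about 16 s (no verdict shown).

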